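# Strip the signal lantern on the chart table

## Task

Take the small signal lantern apart on the chart table for a lamp check: free its white hood from the keyed collar by turning it anticlockwise (seen from above) and feeling for the spot where it lifts, then take off the clear glass, then take out the lamp. Do not force the hood or drop anything, and leave hood, glass and lamp standing upright, side by side and let go, each wholly on the black rubber mat. Leave the other things on the table where they are.

Things in the scene. Friction and masses are not known exactly. Their poses are not given: they have to be found in the camera images.
- foot: the lantern's fixed grey foot, a disc 124 mm across and 14 mm high; origin at the centre of its underside, z up. It cannot move. An aluminium collar stands on it, under the hood.
- collar_top (a point): centre of the collar's top, 34 mm above the table on the lantern's axis. Its broken flange has two opposite gaps, unseen and different on each lantern. From where it starts the hood must turn 23 to 77 degrees anticlockwise (seen from above) to be at a gap's middle; it lifts within about 7 degrees either side of that and is held again beyond. It turns freely, with no stop.
- hood_rim (a point): centre of the hood's lower rim. Two lugs inside it, on the bar's line, sit under the collar's flange: 2 mm of play up, 2 mm sideways. Where held, a pull meets a rigid stop after about 2 mm; 5 to 10 N beyond its weight is enough to tell, over 90 N is forcing. Free of the flange once raised by 20 mm, clear of the glass by 115 mm. At the start the rim rests on the foot, 14 mm above the table.
- hood_grip (a point): hood: white bell, 106 mm across, 118 mm tall, wall 4 mm, open below, on its flat top an upright grey bar 14 mm thick (hood's y), 50 mm long (its x), 34 mm tall. This point is in the bar, on the hood's axis, 140 mm above its rim, 22 mm above its flat top, 12 mm below the bar's top. x along the bar, z up. 0.2 to 0.33 kg.
- glass_centre (a point): glass, under the hood: clear bell, open end down, 56 mm across, 58 mm tall, plus a round steel knob on top, 18 mm across, 32 mm tall. This point is on its axis, half-way up, 45 mm above its rim; the knob starts 13 mm higher and ends 45 mm higher. z up. Stands loose over the lamp on the collar top, at most 4 mm off the lantern's axis. 0.10 to 0.16 kg. Clears the lamp once raised by 50 mm.
- lamp_centre (a point): lamp, under the glass: upright aluminium LED cartridge, 30 mm across, 46 mm tall, its top 12 mm a white tapering dome. This point is its centre, 23 mm above its underside, z up. Stands loose on the collar top in a ring 5 mm high, 44 mm across outside, at most 5 mm off the lantern's axis. 0.07 kg.
- mat: black rubber mat, fixed, 200 mm (its x) by 300 mm (its y), 4 mm thick; origin at the centre of its underside. To the lantern's left or right.
- mug: bystander: white mug, 80 mm across, 90 mm tall, origin at the centre of its underside
- torch: bystander: black torch lying down, 140 mm long (its x), 36 mm high, origin under its middle
- notebook: bystander: blue notebook lying flat, 106 by 156 mm, 27 mm high, origin under its middle
Mind the look-alikes: they are no part of the job. What is shaped like the foot but orange or red is not meant.

How it is judged:
On the way, in this order (a step that is already met when the one before it is completed fails the run):
1. the hood is off the lantern (horizontal distance between hood_grip and foot above 0.1 m), for 0.1 s.
2. the glass is off the lantern (horizontal distance between glass_centre and foot above 0.1 m), for 0.1 s.
3. the lamp is off the lantern (horizontal distance between lamp_centre and foot above 0.1 m), for 0.1 s.
At the end, for the whole second after the job is handed in: Hood, glass and lamp each stand upright (within 7 degrees) directly on the rubber mat, side by side (none nested in or on another), no foot overhanging the mat's edge by more than 5 mm, at rest and let go (x of hood_grip in the frame of mat between -0.052 and 0.052 m and y of hood_grip in the frame of mat between -0.102 and 0.102 m and height (world z) of hood_grip between 0.136 and 0.15 m and angle between each of hood_grip, glass_centre, lamp_centre's own z axis and vertical below 0.12 rad and linear speed of each of hood, glass, lamp below 0.02 m/s and x of glass_centre in the frame of mat between -0.077 and 0.077 m and y of glass_centre in the frame of mat between -0.127 and 0.127 m and height (world z) of glass_centre between 0.041 and 0.055 m and x of lamp_centre in the frame of mat between -0.09 and 0.09 m and y of lamp_centre in the frame of mat between -0.14 and 0.14 m and height (world z) of lamp_centre between 0.019 and 0.033 m and horizontal distance between hood_grip and glass_centre above 0.075 m and horizontal distance between hood_grip and lamp_centre above 0.06 m and horizontal distance between glass_centre and lamp_centre above 0.038 m); the robot touches nothing.
It fails at once if the hood is forced: more than 90 N in all between hood and lantern foot or collar (contact force between hood and foot above 90 N).
It fails at once if hood, glass or lamp is dropped (falls untouched faster than 0.6 m/s) ((linear speed of hood above 0.6 m/s and contact force between the fingers and hood below 0.05 N) or (linear speed of glass above 0.6 m/s and contact force between the fingers and glass below 0.05 N) or (linear speed of lamp above 0.6 m/s and contact force between the fingers and lamp below 0.05 N)).
It fails at once if mug, torch or notebook is moved more than 30 mm (distance of any of mug, torch, notebook from where it was at the start of the episode above 0.03 m).
It also fails if it takes over 72 s, if anything falls off the work surface, if the arm or the gripper's body presses on something with over 40 N, if the wrist force passes 120 N, or if a joint passes its speed limit or range.

## Robot

A 6-joint arm with a two-finger parallel gripper is mounted at the origin on the work surface. World frame = base frame: x ahead of the robot, y to its left, z up, the work surface at z = 0. Lengths are in m, angles in rad, forces in N, time in s.
With the tool pointing down it reaches from about 0.35 to 0.775 m from the base axis. Payload 5.5 kg.
Tool frame: the origin (TCP) lies at the very end of the fingers, on their centre line; the grasp point (between the pads) lies 19 mm behind it; z points along the fingers, y is the direction in which the jaws open and shut (so a half turn about z gives the same grasp; the last joint's range is limited). The gripper opens to 85 mm and grips with 20 to 120 N. Pads are 22 mm wide; open, the fingers measure 114 mm over their backs; the gripper's body (76 mm by 85 mm) begins 54 mm behind the grasp point. The pads swing forward as they close: fully open they stand 13 mm farther back than shut.
Start: joints at [-0.14, 0.313, 0.046, 1.304, 0, 1.431], TCP at [0.575, -0, 0.231] pointing down, gripper open.
Joint ranges: [-2.76, 2.76], [-0.86, 1.69], [-1.03, 1.26], [-2.2, 2.34], [-1.47, 1.5], [-3.14, 3.14]. Speed limits (rad/s): [2.57, 2.57, 3.14, 3.14, 3.14, 3.14].

## Interface

Orientations are given as a unit quaternion [w, x, y, z].
In Python, from workcell import get_state, vision, workorder, silhouettes, tip_of gives the robot as it stands.
- The arm moves only by the shell command python3 -m inch 'ROWS' [FORCE]. ROWS is JSON, a list of rows, each a list of 7 numbers: the shift along the tool's x, y, z in cm, then the turn, a rotation vector about the tool's x, y, z in degrees, then the finger opening in cm, from 0 to 8.54. In form: [[dx, dy, dz, rx, ry, rz, hand], ...]. A call has 1 to 5 rows; each row shifts and turns the commanded pose from where the row before left it, along the tool's axes as they then stand; what a row does not reach is not made up. A row lasts 1/10 s, in which the tool goes at most 50 mm and 8.59 degrees, less where a joint would pass 70% of its speed; a pose out of reach is approached as far as the arm can. A call with a gripper value outside its range is refused whole. The fingers move at their own pace and stop on an object; FORCE is the grip in N (left out, the last holds). Time passes only in rows, so rows that do not move let the fingers close. It gives the time, the measured TCP pose, the force and the opening at its end, in the units of the state.
- get_state(): the state, without advancing time (a new reading comes with each control period).
- vision.read_camera(name): name is "scene" or "side" or "wrist"; returns a dict with "pixels" (400x640x3 uint8, red, green, blue), "depth" (400x640 float32, m along the optical axis (not along the pixel's ray), 0 where there is no reading), "mtx" (3x3 intrinsics, pixels), "T" (4x4, takes a point from camera to world coordinates); the wrist camera has in their place "tool_from_camera" (4x4, takes a point from camera to tool coordinates, whose origin is the TCP and whose axes are the flange's). Camera axes: x right, y up, looking along -z (the intrinsics and any distortion apply to the point x, -y, -z); pixel columns grow to the right and rows downward; lengths in m; the calibration is good to about 2 mm. A picture is of the moment at which its call begins: read the wrist's pose just before it.
- workorder.hand_in(): hands the job in, once; it reports no verdict.
Trained networks look in a picture, given as the dict that the camera call returned (one of the last four; its "shot" number tells which), for a name from the list of things; names that differ only in an ending like _2 or _b are one class to them, and where a whole thing is asked for, a point or a joint stands for the part that bears it (a point fixed in the world has none). Each returns a list of dicts, best first, with "confidence" (0 to 1); they miss things now and then, are a little off and sometimes report something else, mostly with a low value. They report only what shows in the picture. A call takes as long as a camera call. They do not tell look-alikes from the thing itself.
- silhouettes(picture, label): "mask" (400x640 bool, what is visible of it) and "location" ([column, row] in pixels, amid what is visible of it).
- tip_of(picture, label): "location" ([column, row] in pixels: a listed point, or the origin of a listed thing).
The state is a dict: "clock": time; "joint_pos": joint angles; "qvel": joint speeds; "tau": joint torques, N m; "tcp_pos": TCP position; "orientation": TCP orientation; "wrist_force": force on the tool from outside, world axes, zero at the start; "ft_torque": the same for the moment, N m; "finger_gap": finger opening in m.
Only numpy, scipy, OpenCV 4.12 (cv2) and the standard library are available. Lean on these libraries where they do the work, as an engineer would, in place of code of your own. Each camera call takes 0.05 s, during which the arm holds its last target.

## Working session

There is one attempt and no reset: what is moved stays moved. The work goes in short steps, Python scripts to look and compute and a shell command to move; the robot and the scene stay as the last step left them, time stands still between calls to the robot, and variables do not carry over. Pictures are saved under pics/ and viewed, and the job is handed in when it is done.

```bash
ls; mkdir -p pics; cat > h.py <<'E'
import numpy as np, cv2
from workcell import get_state, vision, workorder, silhouettes, tip_of
from scipy.spatial.transform import Rotation as R
def tcpT():
    s=get_state(); q=s["orientation"]; T=np.eye(4)
    T[:3,:3]=R.from_quat([q[1],q[2],q[3],q[0]]).as_matrix(); T[:3,3]=s["tcp_pos"]; return T
def shot(name):
    W=tcpT(); p=vision.read_camera(name)
    p["Tw"]=W@np.array(p["tool_from_camera"]) if name=="wrist" else np.array(p["T"]); return p
def save(p,f,crop=None,scale=1):
    im=p["pixels"][:,:,::-1]
    if crop: c0,r0,c1,r1=crop; im=im[r0:r1,c0:c1]
    if scale!=1: im=cv2.resize(im,None,fx=scale,fy=scale,interpolation=cv2.INTER_CUBIC)
    cv2.imwrite("pics/"+f,im)
def ray(p,uv):
    K=np.array(p["mtx"]); d=np.linalg.inv(K)@np.array([uv[0],uv[1],1.]); d=np.array([d[0],-d[1],-1.])
    T=p["Tw"]; return T[:3,3],T[:3,:3]@d
def at_z(p,uv,z):
    o,d=ray(p,uv); return o+d*(z-o[2])/d[2]
def at_depth(p,uv):
    u,v=[int(round(x)) for x in uv]; o,d=ray(p,uv); return o+d*p["depth"][v,u]
def proj(p,X):
    T=p["Tw"]; c=T[:3,:3].T@(np.array(X)-T[:3,3]); K=np.array(p["mtx"]); x=K@np.array([c[0],-c[1],-c[2]]); return x[:2]/x[2]
def tri(obs):
    A=np.zeros((3,3));b=np.zeros(3)
    for p,uv in obs:
        o,d=ray(p,uv); d=d/np.linalg.norm(d); M=np.eye(3)-np.outer(d,d); A+=M;b+=M@o
    X=np.linalg.solve(A,b); 
    return X,[float(np.linalg.norm(proj(p,X)-uv)) for p,uv in obs]
def cloud(p,mask=None):
    dep=p["depth"]; v,u=np.nonzero((dep>0)&(mask if mask is not None else True))
    K=np.array(p["mtx"]); d=np.linalg.inv(K)@np.vstack([u,v,np.ones(len(u))]); d=np.vstack([d[0],-d[1],-np.ones(len(u))])*dep[v,u]
    T=p["Tw"]; return (T[:3,:3]@d).T+T[:3,3]
E
python3 - <<'E'
from h import *
print(get_state())
P={}
for n in ["scene","side","wrist"]:
    p=shot(n);P[n]=p;save(p,n+"0.png")
    print(n,[k for k in p if k not in("pixels","depth")],p["Tw"][:3,3].round(3))
    for l in ["foot","hood_grip","hood_rim","mat","mug","torch","notebook"]:
        print(l,[(np.round(d["location"],1).tolist(),round(d["confidence"],2)) for d in tip_of(p,l)])
E
```

```text
pics
{'clock': 0.0, 'joint_pos': array([-1.39607716e-01,  3.13975347e-01,  4.49515111e-02,  1.30357798e+00,
        1.98745462e-05,  1.43121652e+00]), 'qvel': array([-0.00146177,  0.00074327,  0.00096616, -0.00052636, -0.00207248,
        0.00032012]), 'tau': array([-2.90074182e-03, -4.80629075e+01,  2.98531097e+01,  1.95313990e-02,
       -3.83516899e-04, -4.27451073e-05]), 'tcp_pos': array([5.74485986e-01, 6.41898527e-05, 2.30411881e-01]), 'orientation': array([-7.26927971e-04,  7.07116365e-01,  7.07096621e-01, -5.35373531e-04]), 'wrist_force': array([-0.319989  ,  0.01132137, -0.56781113]), 'ft_torque': array([ 0.05566458,  0.058579  , -0.04487632]), 'finger_gap': 0.08520243507427049}
scene ['mtx', 'T', 'shot', 'Tw'] [ 0.89  -0.245  0.707]
foot [([203.6, 181.3], 0.98), ([269.4, 154.8], 0.97), ([178.9, 287.3], 0.63)]
hood_grip [([248.5, 192.4], 0.72)]
hood_rim []
mat [([389.9, 149.2], 0.92)]
mug [([367.4, 291.0], 0.61)]
torch [([279.6, 336.1], 0.61)]
notebook [([459.7, 229.9], 0.6)]
side ['mtx', 'T', 'shot', 'Tw'] [0.388 0.588 0.673]
foot [([415.7, 215.6], 0.89), ([406.1, 268.0], 0.79), ([335.3, 216.3], 0.64), ([342.9, 173.9], 0.6)]
hood_grip [([338.3, 164.7], 0.61)]
hood_rim [([229.1, 228.4], 0.16)]
mat [([298.2, 358.5], 0.89)]
mug [([230.4, 229.6], 0.79), ([340.9, 163.0], 0.55)]
torch [([267.8, 184.7], 0.66)]
notebook [([168.5, 319.2], 0.8)]
wrist ['mtx', 'tool_from_camera', 'shot', 'Tw'] [0.574 0.071 0.373]
foot [([152.1, 199.1], 0.97)]
hood_grip []
hood_rim []
mat []
mug [([483.9, 202.7], 0.92)]
torch []
notebook []
```

View pics/scene0.png

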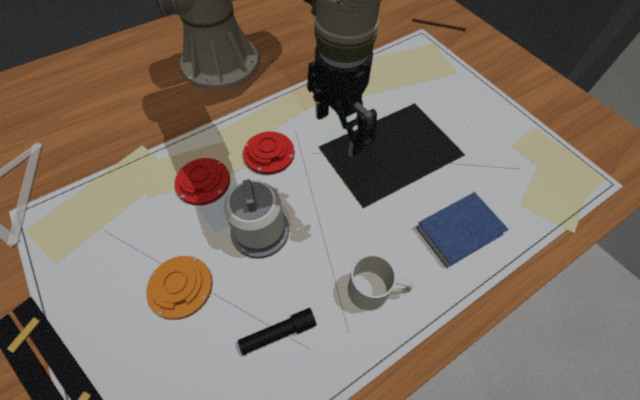

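View pics/side0.png

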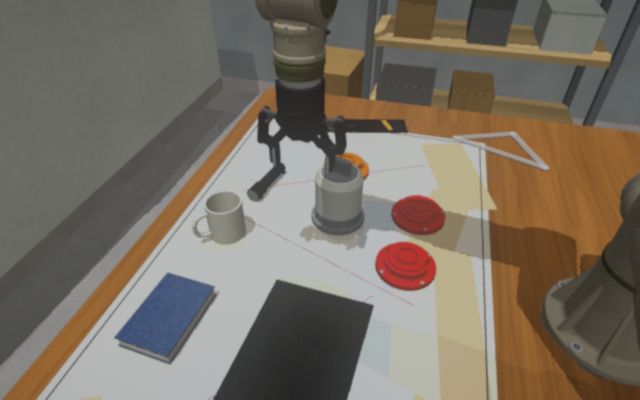

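View pics/wrist0.png

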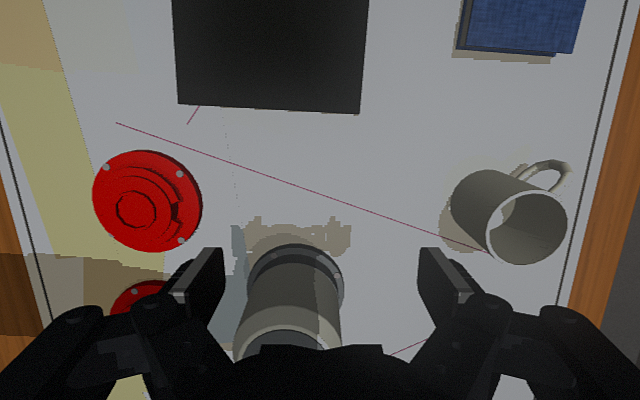

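Scene: the hooded lantern with the grey foot is at (257,215). The red feet at (203,181) and (269,152) and the orange one at (179,287) are look-alikes. In the side view the lantern is at (338,205). Only the grey-footed one carries the white hood with a bar, so it is the one meant. I'll confirm it in a crop and measure it.

```bash
python3 - <<'E'
from h import *
a=shot("scene");b=shot("side")
save(a,"c1.png",(210,160,310,265),5); save(b,"c2.png",(290,130,390,245),5)
for p,n in((a,"scene"),(b,"side")):
    C=cloud(p)
    reg=(abs(C[:,0]-.57)<.25)&(abs(C[:,1])<.3)
    for lo,hi in((.155,.172),(.126,.138)):
        s=C[reg&(C[:,2]>lo)&(C[:,2]<hi)]
        # near candidate
        g=at_depth(p,(257,225) if n=="scene" else (338,200))
        s=s[np.hypot(*(s[:,:2]-g[:2]).T)<.09]
        if len(s): print(n,lo,len(s),s.mean(0).round(4),s.min(0).round(4),s.max(0).round(4),g.round(3))
    for l in ["hood_grip","mat","foot"]:
      for d in silhouettes(p,l)[:4]:
        m=d["mask"]; print(n,l,round(d["confidence"],2),np.round(d["location"]),m.sum())
        if l=="mat":
            C2=cloud(p,m); C2=C2[abs(C2[:,2]-.004)<.006]; r=cv2.minAreaRect((C2[:,:2]*1000).astype(np.float32)); print("mat",r,np.median(C2[:,2]))
E
```

```text
scene 0.155 222 [ 0.5479 -0.163   0.1654] [ 0.5194 -0.1762  0.1555] [ 0.57   -0.1483  0.169 ] [ 0.591 -0.175  0.124]
scene 0.126 1534 [ 0.5518 -0.1646  0.1329] [ 0.501  -0.2102  0.126 ] [ 0.5934 -0.1152  0.138 ] [ 0.591 -0.175  0.124]
scene hood_grip 0.44 [460. 230.] 3832
scene mat 0.67 [392. 153.] 7375
mat ((525.963134765625, 212.5516357421875), (306.1436767578125, 205.23089599609375), 86.90442657470703) 0.004278658794816814
scene mat 0.42 [253. 218.] 3361
mat ((410.513671875, -136.2449188232422), (0.0, 0.0), 0.0) 0.0004625880750950273
scene foot 0.98 [179. 286.] 3294
scene foot 0.93 [267. 154.] 1783
scene foot 0.66 [263. 252.] 414
side 0.155 131 [ 0.5354 -0.1564  0.1634] [ 0.5174 -0.1729  0.1552] [ 0.5548 -0.1474  0.1684] [ 0.532 -0.112  0.094]
side 0.126 618 [ 0.537  -0.1431  0.1323] [ 0.4952 -0.1962  0.126 ] [ 0.589  -0.1139  0.1379] [ 0.532 -0.112  0.094]
side hood_grip 0.75 [269. 185.] 514
side hood_grip 0.74 [340. 195.] 2842
side mat 0.85 [299. 348.] 13123
mat ((525.5560302734375, 187.3330535888672), (260.88873291015625, 202.4499969482422), 87.30626678466797) 0.004165102401699261
side foot 0.81 [336. 228.] 390
side foot 0.81 [406. 264.] 2417
side foot 0.72 [226. 215.] 2090
side foot 0.66 [416. 217.] 1768
```

```bash
python3 - <<'E'
import cv2
a=cv2.imread("pics/c1.png");b=cv2.imread("pics/c2.png")
h=min(a.shape[0],b.shape[0]);cv2.imwrite("pics/c12.png",cv2.resize(cv2.hconcat([a[:h],b[:h]]),(800,420)))
E
```

```text
(no output)
```

View pics/c12.png

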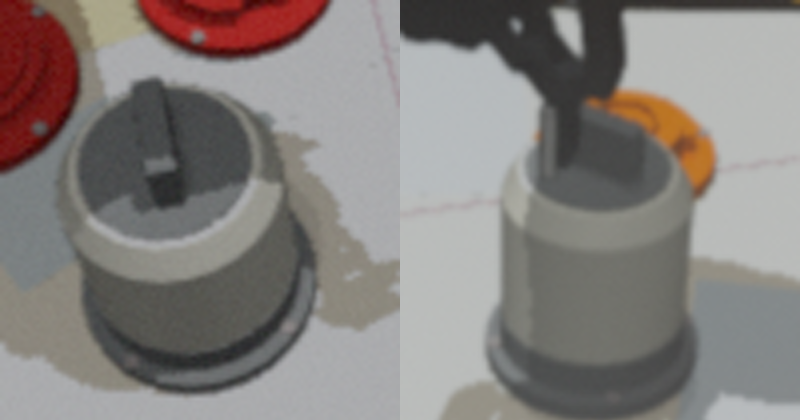

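Crop confirms: the grey-footed lantern with the white hood and grey bar is the target. Next I measure the bar's centre and yaw.

```bash
python3 - <<'E'
from h import *
a=shot("scene");b=shot("side")
for p in (a,b):
    C=cloud(p); s=C[(C[:,2]>.161)&(C[:,2]<.172)&(np.hypot(C[:,0]-.547,C[:,1]+.163)<.035)]
    r=cv2.minAreaRect((s[:,:2]*1000).astype(np.float32)); c=s[:,:2].mean(0); u,S,v=np.linalg.svd(s[:,:2]-c); print(len(s),c,r,np.degrees(np.arctan2(v[0,1],v[0,0])), np.median(s[:,2]))
    s=C[(C[:,2]>.03)&(C[:,2]<.110)&(np.hypot(C[:,0]-.547,C[:,1]+.163)<.06)]
    # fit circle R 53
    from scipy.optimize import least_squares
    f=least_squares(lambda q:np.hypot(s[:,0]-q[0],s[:,1]-q[1])-.053,[.547,-.163],loss="soft_l1",f_scale=.002); print("cyl",len(s),f.x)
T=tcpT();print(T.round(3))
print([(d["location"],d["confidence"]) for d in tip_of(a,"hood_grip")],proj(a,(.547,-.163,.154)))
E
```

```text
203 [ 0.54619593 -0.16255884] ((544.6013793945312, -162.12632751464844), (13.9689302444458, 50.036842346191406), 70.4258804321289) -19.916289118538298 0.1661450066665754
cyl 948 [ 0.5439235  -0.16211072]
93 [ 0.53598024 -0.15780729] ((538.59033203125, -159.01849365234375), (15.744012832641602, 40.295265197753906), 69.00538635253906) 158.66796646676244 0.1657694836511684
cyl 1324 [ 0.54286263 -0.16296783]
[[ 0.     1.     0.     0.575]
 [ 1.    -0.    -0.    -0.   ]
 [-0.     0.    -1.     0.231]
 [ 0.     0.     0.     1.   ]]
[([248.0, 195.2], 0.92)] [248.79890891 195.57303551]
```

```bash
python3 -m inch '[[-4,-0.8,0,0,0,0,8.5],[-4,-0.8,0,0,0,0,8.5],[-4,-0.8,0,0,0,0,8.5],[-4.2,-0.65,0,0,0,0,8.5],[0,0,0,0,0,-8,8.5]]' 60; python3 -m inch '[[0,0,0,0,0,-8,8.5],[0,0,0,0,0,-8,8.5],[0,0,0,0,0,-8,8.5],[0,0,0,0,0,-8,8.5],[0,0,0,0,0,-8,8.5]]'; python3 -m inch '[[0,0,0,0,0,-8,8.5],[0,0,0,0,0,-8,8.5],[0,0,0,0,0,-6,8.5],[0,0,0,0,0,0,8.5],[0,0,0,0,0,0,8.5]]'
python3 - <<'E'
from h import *
T=tcpT();print(T.round(4),get_state()["joint_pos"].round(3))
w=shot("wrist");save(w,"w1.png")
D=np.array([.544,-.162,.138])-T[:3,3];print("tool shift cm",(T[:3,:3].T@D*100).round(2))
C=cloud(w);s=C[(C[:,2]>.161)&(C[:,2]<.172)&(np.hypot(C[:,0]-.547,C[:,1]+.163)<.04)]
print(len(s));
if len(s)>20: print(cv2.minAreaRect((s[:,:2]*1000).astype(np.float32)))
E
```

```text
clock: 2.25
tcp_pos: [0.5439, -0.1667, 0.2312]
orientation: [0.001, 0.657, 0.754, -0.001]
wrist_force: [-0.8, -0.1, 0.3]
finger_gap: 0.0851
clock: 2.75
tcp_pos: [0.5445, -0.1621, 0.2313]
orientation: [0.0, 0.356, 0.935, 0.0]
wrist_force: [0.4, 0.5, 0.5]
finger_gap: 0.0851
clock: 3.25
tcp_pos: [0.5445, -0.162, 0.2313]
orientation: [0.0, 0.175, 0.985, 0.0]
wrist_force: [0.4, 0.2, -0.3]
finger_gap: 0.0849
[[-9.388e-01  3.444e-01  1.000e-04  5.445e-01]
 [ 3.444e-01  9.388e-01  0.000e+00 -1.620e-01]
 [-1.000e-04  0.000e+00 -1.000e+00  2.313e-01]
 [ 0.000e+00  0.000e+00  0.000e+00  1.000e+00]] [-0.43   0.3    0.027  1.298  0.    -0.079]
tool shift cm [ 0.05 -0.02  9.33]
1446
((540.9761352539062, -162.99583435058594), (13.642362594604492, 50.123748779296875), 70.22755432128906)
```

View pics/w1.png

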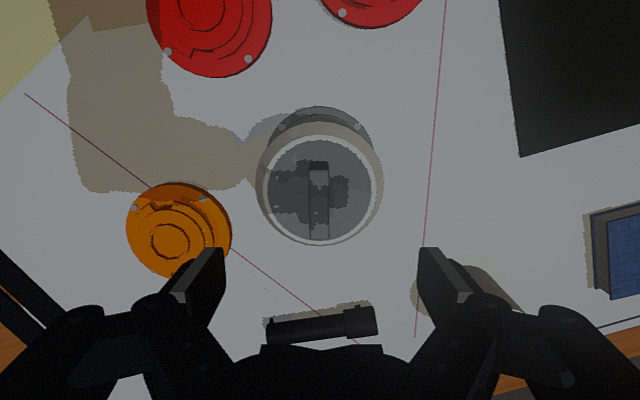

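Wrist view: the bar at (318,200) is lined up between the jaws. Descend and grip.

```bash
python3 -m inch '[[0.12,-0.1,2.4,0,0,0,8.5],[0,0,2.4,0,0,0,5],[0,0,2.4,0,0,0,4],[0,0,2.0,0,0,0,3],[0,0,0,0,0,0,3]]' 60; python3 -m inch '[[0,0,0,0,0,0,1],[0,0,0,0,0,0,1],[0,0,0,0,0,0,1],[0,0,0,0,0,0,1],[0,0,0,0,0,0,1]]' 60;python3 -m inch '[[0,0,0,0,0,0,1],[0,0,0,0,0,0,1]]'
```

```text
clock: 3.8
tcp_pos: [0.541, -0.1616, 0.1364]
orientation: [-0.003, 0.174, 0.985, 0.001]
wrist_force: [-0.5, -0.3, -0.1]
finger_gap: 0.0303
clock: 4.3
tcp_pos: [0.5434, -0.1627, 0.1399]
orientation: [0.001, 0.174, 0.985, -0.0]
wrist_force: [-0.6, -1.0, -0.1]
finger_gap: 0.0123
clock: 4.5
tcp_pos: [0.5434, -0.1628, 0.1399]
orientation: [0.001, 0.174, 0.985, -0.0]
wrist_force: [-0.4, -0.4, 2.2]
finger_gap: 0.0129
```

```bash
python3 -m inch '[[0,0,0,0,0,-8,1],[0,0,0,0,0,-8,1],[0,0,0,0,0,-7,1],[0,0,0,0,0,0,1]]' ; python3 -m inch '[[0,0,-0.1,0,0,0,1],[0,0,-0.1,0,0,0,1],[0,0,0,0,0,0,1]]';  python3 -m inch '[[0,0,-0.1,0,0,0,1],[0,0,0,0,0,0,1]]'
```

```text
clock: 4.9
tcp_pos: [0.5435, -0.1626, 0.1398]
orientation: [0.001, -0.026, 1.0, -0.0]
wrist_force: [-0.1, 0.8, 3.6]
finger_gap: 0.0131
clock: 5.2
tcp_pos: [0.5429, -0.1625, 0.1411]
orientation: [-0.0, -0.026, 1.0, 0.0]
wrist_force: [0.5, 0.1, -2.4]
finger_gap: 0.0129
clock: 5.4
tcp_pos: [0.5427, -0.1624, 0.1418]
orientation: [-0.001, -0.026, 1.0, 0.0]
wrist_force: [-0.6, -0.6, -3.7]
finger_gap: 0.0126
```

```bash
python3 -m inch '[[0,0,-0.1,0,0,0,1],[0,0,0,0,0,0,1]]';  python3 -m inch '[[0,0,-0.1,0,0,0,1],[0,0,0,0,0,0,1]]'
```

```text
clock: 5.6
tcp_pos: [0.5425, -0.1623, 0.142]
orientation: [-0.001, -0.026, 1.0, 0.0]
wrist_force: [1.2, -0.6, -12.0]
finger_gap: 0.013
clock: 5.8
tcp_pos: [0.5423, -0.1622, 0.1421]
orientation: [-0.001, -0.026, 1.0, 0.001]
wrist_force: [4.6, -1.4, -25.7]
finger_gap: 0.0127
```

```bash
python3 -m inch '[[0,0,0.2,0,0,0,1],[0,0,0.2,0,0,0,1],[0,0,0,0,0,-5,1],[0,0,0,0,0,-5,1],[0,0,0,0,0,0,1]]';  python3 -m inch '[[0,0,-0.15,0,0,0,1],[0,0,-0.15,0,0,0,1],[0,0,0,0,0,0,1]]'
```

```text
clock: 6.3
tcp_pos: [0.5436, -0.1628, 0.1419]
orientation: [0.001, -0.113, 0.994, -0.001]
wrist_force: [-0.2, -0.4, -4.7]
finger_gap: 0.0127
clock: 6.6
tcp_pos: [0.5432, -0.1625, 0.142]
orientation: [-0.0, -0.113, 0.994, 0.0]
wrist_force: [4.0, -1.2, -21.2]
finger_gap: 0.0126
```

```bash
python3 -m inch '[[0,0,0.2,0,0,0,1],[0,0,0.15,0,0,0,1],[0,0,0,0,0,-5,1],[0,0,0,0,0,-5,1],[0,0,0,0,0,0,1]]';  python3 -m inch '[[0,0,-0.15,0,0,0,1],[0,0,-0.15,0,0,0,1],[0,0,0,0,0,0,1]]'
```

```text
clock: 7.1
tcp_pos: [0.5436, -0.1628, 0.1415]
orientation: [0.001, -0.199, 0.98, -0.001]
wrist_force: [-1.0, -0.0, -2.7]
finger_gap: 0.0126
clock: 7.4
tcp_pos: [0.5432, -0.1625, 0.142]
orientation: [-0.0, -0.199, 0.98, 0.0]
wrist_force: [3.4, -0.6, -13.1]
finger_gap: 0.013
```

Held at 43°. Next, 53°.

```bash
python3 -m inch '[[0,0,0.2,0,0,0,1],[0,0,0.1,0,0,0,1],[0,0,0,0,0,-5,1],[0,0,0,0,0,-5,1],[0,0,0,0,0,0,1]]';  python3 -m inch '[[0,0,-0.15,0,0,0,1],[0,0,-0.15,0,0,0,1],[0,0,0,0,0,0,1]]'
```

```text
clock: 7.9
tcp_pos: [0.5433, -0.1627, 0.1407]
orientation: [0.0, -0.284, 0.959, -0.0]
wrist_force: [-0.9, -1.0, -2.4]
finger_gap: 0.0132
clock: 8.2
tcp_pos: [0.5431, -0.1625, 0.1432]
orientation: [0.0, -0.284, 0.959, -0.0]
wrist_force: [-0.1, 1.5, -1.9]
finger_gap: 0.0129
```

```bash
python3 -m inch '[[0,0,-0.15,0,0,0,1],[0,0,-0.1,0,0,0,1],[0,0,0,0,0,0,1]]'
```

```text
clock: 8.5
tcp_pos: [0.543, -0.1625, 0.1454]
orientation: [0.0, -0.284, 0.959, 0.0]
wrist_force: [-0.1, 1.3, -2.3]
finger_gap: 0.0126
```

It lifts at 53°. Raise gently.

```bash
python3 -m inch '[[0,0,0,0,0,-2,1],[0,0,-0.4,0,0,0,1],[0,0,-0.4,0,0,0,1],[0,0,-0.4,0,0,0,1]]'; python3 -m inch '[[0,0,-0.5,0,0,0,1],[0,0,-0.5,0,0,0,1],[0,0,-0.5,0,0,0,1],[0,0,-1,0,0,0,1],[0,0,-1,0,0,0,1]]'; python3 -m inch '[[0,0,-1.5,0,0,0,1],[0,0,-1.5,0,0,0,1],[0,0,-1.5,0,0,0,1],[0,0,-1.5,0,0,0,1],[0,0,-1.5,0,0,0,1]]'
python3 - <<'E'
from h import *
T=tcpT();print(T.round(4))
p=shot("side");save(p,"s2.png")
E
```

```text
clock: 8.9
tcp_pos: [0.5433, -0.1627, 0.158]
orientation: [0.0, -0.3, 0.954, -0.0]
wrist_force: [0.2, -0.1, -1.6]
finger_gap: 0.0128
clock: 9.4
tcp_pos: [0.543, -0.1625, 0.1931]
orientation: [0.0, -0.301, 0.954, 0.0]
wrist_force: [0.7, 0.3, -3.2]
finger_gap: 0.0129
clock: 9.9
tcp_pos: [0.5431, -0.1626, 0.2688]
orientation: [0.0, -0.301, 0.954, -0.0]
wrist_force: [0.5, 0.3, -1.9]
finger_gap: 0.0131
[[-8.192e-01 -5.735e-01  8.000e-04  5.431e-01]
 [-5.735e-01  8.192e-01 -3.000e-04 -1.626e-01]
 [-5.000e-04 -7.000e-04 -1.000e+00  2.688e-01]
 [ 0.000e+00  0.000e+00  0.000e+00  1.000e+00]]
```

View pics/s2.png

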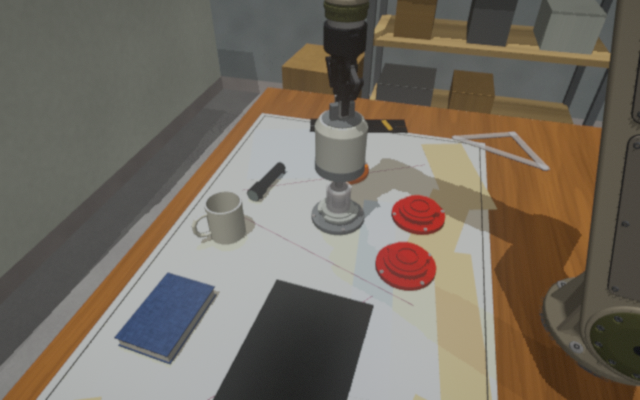

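Hood is off the collar and the glass stands on the lantern at (338,197) in the side view. Raise a bit and carry it to the mat's far end.

```bash
python3 - <<'E'
from h import *
for n in("scene","side"):
    p=shot(n)
    for d in silhouettes(p,"mat")[:1]:
        C2=cloud(p,d["mask"]); C2=C2[abs(C2[:,2]-.004)<.005]; print(n,d["confidence"],cv2.minAreaRect((C2[:,:2]*1000).astype(np.float32)),np.median(C2[:,2]))
        cs=cv2.minAreaRect((C2[:,:2]*1000).astype(np.float32)); print(cv2.boxPoints(cs).round())
E
python3 -m inch '[[0,0,-1.5,0,0,0,1],[0,0,-1.5,0,0,0,1],[-1,1.6,0,0,0,0,1],[-2,3.1,0,0,0,0,1],[-2,3.1,0,0,0,0,1]]'; python3 -m inch '[[-2,3.1,0,0,0,0,1],[-2,3.1,0,0,0,0,1],[-2,3.1,0,0,0,0,1],[-2,3.1,0,0,0,0,1],[-2,3.1,0,0,0,0,1]]';python3 -m inch '[[-2,3.1,0,0,0,0,1],[-2,3.1,0,0,0,0,1],[-2,3.1,0,0,0,0,1],[-1.5,2.4,0,0,0,0,1],[0,0,0,0,0,0,1]]'
```

```text
scene 0.89 ((527.2933349609375, 209.64468383789062), (300.34027099609375, 203.1766815185547), 86.99765014648438) 0.004326735802961834
[[418.  65.]
 [621.  54.]
 [637. 354.]
 [434. 365.]]
side 0.59 ((525.3174438476562, 186.29458618164062), (261.7767028808594, 204.7035369873047), 87.53858184814453) 0.004155865876016573
[[417.  60.]
 [622.  51.]
 [633. 313.]
 [429. 321.]]
clock: 10.65
tcp_pos: [0.5388, -0.0694, 0.2961]
orientation: [-0.001, -0.3, 0.954, 0.001]
wrist_force: [0.4, 0.6, -3.1]
finger_gap: 0.0126
clock: 11.15
tcp_pos: [0.5315, 0.1158, 0.2963]
orientation: [-0.001, -0.301, 0.954, 0.0]
wrist_force: [1.6, -0.4, -2.0]
finger_gap: 0.013
clock: 11.65
tcp_pos: [0.5256, 0.2565, 0.2957]
orientation: [-0.001, -0.303, 0.953, 0.001]
wrist_force: [0.7, -0.1, -2.2]
finger_gap: 0.0132
```

```bash
python3 -m inch '[[-2.3,2.5,0,0,0,0,1],[0,0,4,0,0,0,1],[0,0,4,0,0,0,1],[0,0,4,0,0,0,1],[0,0,2,0,0,0,1]]'; python3 -m inch '[[0,0,1,0,0,0,1],[0,0,0.5,0,0,0,1],[0,0,0,0,0,0,1]]'; python3 - <<'E'
from h import *
print(tcpT().round(4));p=shot("side");save(p,"s3.png")
E
```

```text
clock: 12.15
tcp_pos: [0.5285, 0.2852, 0.1524]
orientation: [-0.004, -0.301, 0.954, -0.0]
wrist_force: [0.5, -0.0, -2.1]
finger_gap: 0.0127
clock: 12.45
tcp_pos: [0.5314, 0.2866, 0.1425]
orientation: [0.0, -0.301, 0.954, -0.0]
wrist_force: [-0.4, 0.3, -2.1]
finger_gap: 0.0128
[[-8.194e-01 -5.733e-01  2.000e-04  5.314e-01]
 [-5.733e-01  8.194e-01  0.000e+00  2.866e-01]
 [-2.000e-04 -1.000e-04 -1.000e+00  1.425e-01]
 [ 0.000e+00  0.000e+00  0.000e+00  1.000e+00]]
```

View pics/s3.png

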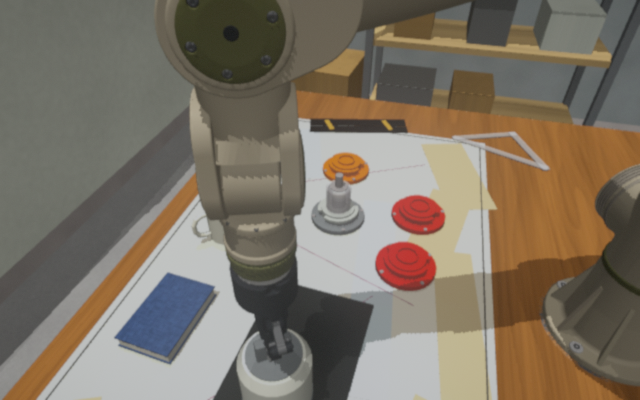

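Hood upright just above the mat at (275,370), and the lantern with glass intact at (338,205). Lower until contact.

```bash
python3 -m inch '[[0,0,0.4,0,0,0,1],[0,0,0.4,0,0,0,1],[0,0,0.2,0,0,0,1],[0,0,0.1,0,0,0,1],[0,0,0,0,0,0,1]]'; python3 -m inch '[[0,0,0.1,0,0,0,1],[0,0,0,0,0,0,1]]'; python3 -m inch '[[0,0,0.1,0,0,0,1],[0,0,0,0,0,0,1]]'
```

```text
clock: 13.0
tcp_pos: [0.531, 0.2869, 0.1312]
orientation: [-0.0, -0.301, 0.954, -0.0]
wrist_force: [-0.1, -0.4, -1.6]
finger_gap: 0.0129
clock: 13.2
tcp_pos: [0.5311, 0.2869, 0.1303]
orientation: [0.0, -0.301, 0.954, -0.0]
wrist_force: [0.0, -0.2, -1.6]
finger_gap: 0.0128
clock: 13.4
tcp_pos: [0.5314, 0.287, 0.1299]
orientation: [0.001, -0.301, 0.954, -0.0]
wrist_force: [0.7, -0.7, 1.1]
finger_gap: 0.0129
```

```bash
python3 -m inch '[[0,0,0,0,0,0,1.8],[0,0,0,0,0,0,3],[0,0,0,0,0,0,4],[0,0,0,0,0,0,4],[0,0,-1,0,0,0,4]]'; python3 -m inch '[[0,0,-3,0,0,0,5],[0,0,-4,0,0,0,5],[0,0,-4,0,0,0,6],[0,0,0,0,0,0,6]]'; python3 - <<'E'
from h import *
print(tcpT().round(4))
from scipy.optimize import least_squares
for n in("scene","side","wrist"):
    p=shot(n);save(p,"r4"+n+".png")
    for l in["glass_centre","hood_grip"]:
        print(n,l,[(np.round(d["location"],1).tolist(),round(d["confidence"],2)) for d in tip_of(p,l)])
    C=cloud(p)
    s=C[(C[:,2]>.1)&(C[:,2]<.125)&(np.hypot(C[:,0]-.543,C[:,1]+.1625)<.03)]
    if len(s)>10:print("knob",len(s),s.mean(0),s.min(0),s.max(0), "fit",least_squares(lambda q:np.hypot(s[:,0]-q[0],s[:,1]-q[1])-.009,[.543,-.1625],loss="soft_l1",f_scale=.001).x)
    s=C[(C[:,2]>.045)&(C[:,2]<.08)&(np.hypot(C[:,0]-.543,C[:,1]+.1625)<.04)]
    if len(s)>10:print("glass",len(s),"fit",least_squares(lambda q:np.hypot(s[:,0]-q[0],s[:,1]-q[1])-.028,[.543,-.1625],loss="soft_l1",f_scale=.001).x)
    s=C[(C[:,2]>.02)&(C[:,2]<.10)&(np.hypot(C[:,0]-.531,C[:,1]-.287)<.06)]
    if len(s)>10:print("hood",len(s),"fit",least_squares(lambda q:np.hypot(s[:,0]-q[0],s[:,1]-q[1])-.053,[.531,.287],loss="soft_l1",f_scale=.001).x)
E
```

```text
clock: 13.9
tcp_pos: [0.5301, 0.2865, 0.1382]
orientation: [-0.001, -0.301, 0.954, -0.0]
wrist_force: [-1.4, -0.1, -0.2]
finger_gap: 0.0402
clock: 14.3
tcp_pos: [0.5338, 0.288, 0.2567]
orientation: [0.006, -0.301, 0.954, 0.0]
wrist_force: [0.6, 0.0, -1.2]
finger_gap: 0.06
[[-0.819  -0.5737  0.0107  0.5338]
 [-0.5737  0.8191  0.004   0.288 ]
 [-0.0111 -0.0029 -0.9999  0.2567]
 [ 0.      0.      0.      1.    ]]
scene glass_centre [([252.7, 214.1], 0.97)]
scene hood_grip [([433.0, 97.2], 0.89)]
knob 105 [ 0.54855025 -0.16372724  0.11716159] [ 0.53665211 -0.17180831  0.10065793] [ 0.55450346 -0.15420335  0.1249856 ] fit [ 0.54453331 -0.16263856]
glass 213 fit [ 0.54423697 -0.16271594]
hood 1070 fit [0.53292722 0.28753873]
side glass_centre [([337.6, 190.7], 0.93), ([299.8, 359.1], 0.2)]
side hood_grip [([274.5, 349.9], 0.85)]
knob 95 [ 0.54261611 -0.15834531  0.11540025] [ 0.53456942 -0.170315    0.10024479] [ 0.55186669 -0.15247647  0.12497679] fit [ 0.54339461 -0.16368282]
glass 296 fit [ 0.54326503 -0.16374012]
hood 288 fit [0.53169426 0.28663359]
wrist glass_centre []
wrist hood_grip [([324.3, 197.3], 0.73)]
hood 308 fit [0.53049862 0.28678802]
```

View pics/r4scene.png

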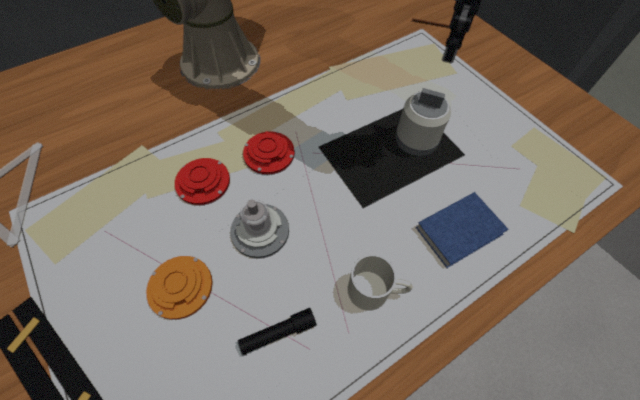

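Hood stands upright on the mat at (423,122) in the scene view. The glass centre measures (0.544, -0.163). Rotate the tool so the jaws open along world x, then go over the glass.

```bash
python3 -m inch '[[0,0,0,0,0,-8,6],[0,0,0,0,0,-8,6],[0,0,0,0,0,-8,6],[0,0,0,0,0,-8,6],[0,0,0,0,0,-8,6]]'; python3 -m inch '[[0,0,0,0,0,-8,6],[0,0,0,0,0,-7,6],[2,0,0,0,0,0,6],[4,0,0,0,0,0,6],[4,0,0,0,0,0,6]]';  python3 -m inch '[[4,0,0,0,0,0,6],[4,0,0,0,0,0,6],[4,0,0,0,0,0,6],[4,0,0,0,0,0,6],[4,0,0,0,0,0,6]]';  python3 -m inch '[[4,0,0,0,0,0,6],[4,0,0,0,0,0,6],[4,-1.3,0,0,0,0,6],[3,0,0,0,0,0,6],[0,0,0,0,0,0,6]]'
python3 -m inch '[[0,0,0,0,0,0,6]]'
python3 - <<'E'
from h import *
T=tcpT();print(T.round(4))
p=shot("wrist");save(p,"w5.png")
C=cloud(p)
for lo,hi in((.085,.096),(.118,.13)):
    s=C[(C[:,2]>lo)&(C[:,2]<hi)&(np.hypot(C[:,0]-.543,C[:,1]+.1625)<.035)]
    if len(s)>5: print(lo,len(s),np.median(s[:,2]),cv2.minEnclosingCircle((s[:,:2]*1000).astype(np.float32)))
D=np.array([.544,-.163,.096])-T[:3,3];print("tool shift cm",(T[:3,:3].T@D*100).round(2))
E
```

```text
clock: 15.25
tcp_pos: [0.5309, 0.2868, 0.2487]
orientation: [-0.001, -0.611, 0.792, 0.0]
wrist_force: [0.3, -0.3, -0.9]
finger_gap: 0.0599
clock: 15.75
tcp_pos: [0.5307, 0.1864, 0.2485]
orientation: [0.0, 0.708, -0.706, -0.0]
wrist_force: [0.5, -0.5, 0.2]
finger_gap: 0.0597
clock: 16.25
tcp_pos: [0.5307, -0.0146, 0.2489]
orientation: [0.0, 0.707, -0.707, -0.0]
wrist_force: [-0.2, -0.2, 0.3]
finger_gap: 0.0598
clock: 16.75
tcp_pos: [0.5441, -0.1668, 0.2483]
orientation: [-0.001, -0.705, 0.709, 0.0]
wrist_force: [0.3, 0.3, -1.0]
finger_gap: 0.0599
clock: 16.85
tcp_pos: [0.5437, -0.1636, 0.2486]
orientation: [-0.0, -0.706, 0.708, 0.001]
wrist_force: [0.2, -0.8, -0.6]
finger_gap: 0.0599
[[-1.800e-03 -1.000e+00 -1.200e-03  5.437e-01]
 [-1.000e+00  1.800e-03  9.000e-04 -1.636e-01]
 [-9.000e-04  1.200e-03 -1.000e+00  2.486e-01]
 [ 0.000e+00  0.000e+00  0.000e+00  1.000e+00]]
0.085 2154 0.0915982619063137 ((542.2603149414062, -163.56951904296875), 27.75008773803711)
0.118 341 0.12280688472337048 ((541.9520874023438, -163.50668334960938), 9.023423194885254)
tool shift cm [-0.05 -0.05 15.26]
```

View pics/w5.png

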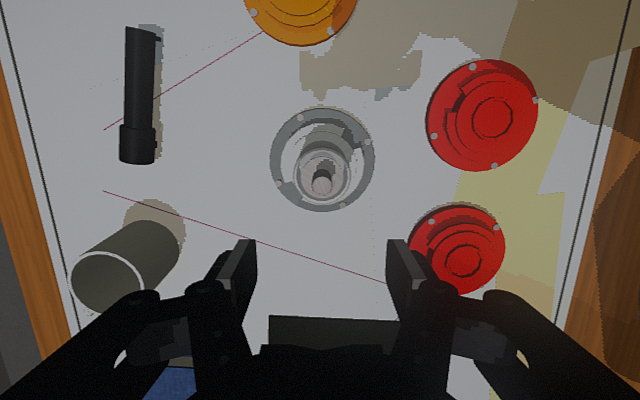

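Knob at (322,183), base at 0.092 m and top about 0.124 m. Descend onto the knob.

```bash
python3 -m inch '[[0,0,4,0,0,0,6],[0,0,4,0,0,0,5],[0,0,4,0,0,0,4],[0,0,2.2,0,0,0,4],[0,0,0.9,0,0,0,4]]' 30; python3 -m inch '[[0,0,0,0,0,0,4],[0,0,0,0,0,0,1],[0,0,0,0,0,0,1],[0,0,0,0,0,0,1],[0,0,0,0,0,0,1]]' 30; python3 -m inch '[[0,0,-0.3,0,0,0,1],[0,0,-0.3,0,0,0,1],[0,0,-0.6,0,0,0,1],[0,0,-1,0,0,0,1],[0,0,0,0,0,0,1]]'
```

```text
clock: 17.4
tcp_pos: [0.5422, -0.1607, 0.0957]
orientation: [0.001, 0.708, -0.706, -0.002]
wrist_force: [-0.2, 0.7, 0.7]
finger_gap: 0.0397
clock: 17.9
tcp_pos: [0.5451, -0.1635, 0.0998]
orientation: [0.001, -0.707, 0.707, -0.001]
wrist_force: [-0.1, 0.5, 4.5]
finger_gap: 0.017
clock: 18.4
tcp_pos: [0.5452, -0.1636, 0.1221]
orientation: [0.001, -0.707, 0.707, -0.001]
wrist_force: [1.0, -0.3, -0.8]
finger_gap: 0.017
```

```bash
python3 -m inch '[[0,0,-1.5,0,0,0,1],[0,0,-1.5,0,0,0,1],[0,0,-1.5,0,0,0,1],[0,0,-1.5,0,0,0,1],[0,0,0,0,0,0,1]]'; python3 - <<'E'
from h import *
print(tcpT().round(4));p=shot("side");save(p,"s6.png",(260,80,420,240),4)
E
```

```text
clock: 18.9
tcp_pos: [0.5455, -0.1637, 0.1826]
orientation: [-0.001, 0.707, -0.707, 0.002]
wrist_force: [0.3, 0.9, -1.4]
finger_gap: 0.0169
[[ 1.000e-04 -1.000e+00  3.900e-03  5.455e-01]
 [-1.000e+00 -1.000e-04 -1.800e-03 -1.637e-01]
 [ 1.800e-03 -3.900e-03 -1.000e+00  1.826e-01]
 [ 0.000e+00  0.000e+00  0.000e+00  1.000e+00]]
```

```bash
cd pics; python3 -c "
import cv2;a=cv2.imread('s6.png');cv2.imwrite('s6b.png',cv2.resize(a,(600,600)))"
```

```text
(no output)
```

View pics/s6b.png

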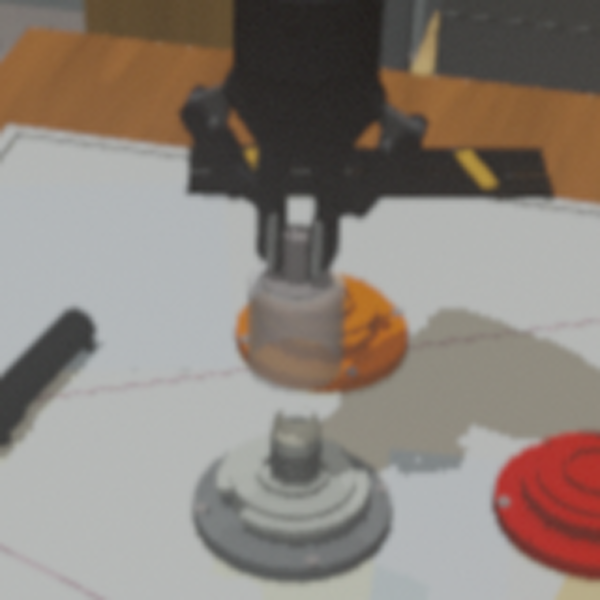

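The glass hangs upright, clear of the lamp, which still stands in its ring. Carry the glass to (0.525, 0.168).

```bash
python3 -m inch '[[0,0,-2,0,0,0,1],[-2,0.5,0,0,0,0,1],[-4,0.5,0,0,0,0,1],[-4,0.5,0,0,0,0,1],[-4,0.5,0,0,0,0,1]]'; python3 -m inch '[[-4,0,0,0,0,0,1],[-4,0,0,0,0,0,1],[-4,0,0,0,0,0,1],[-4,0,0,0,0,0,1],[-2.1,0,0,0,0,0,1]]'; python3 -m inch '[[-1,0,0,0,0,0,1],[0,0,3,0,0,0,1],[0,0,3,0,0,0,1],[0,0,3,0,0,0,1],[0,0,1,0,0,0,1]]';python3 -m inch '[[0,0,0.5,0,0,0,1],[0,0,0.5,0,0,0,1],[0,0,0,0,0,0,1]]'
```

```text
clock: 19.45
tcp_pos: [0.5227, -0.021, 0.1989]
orientation: [-0.0, -0.707, 0.707, 0.001]
wrist_force: [0.7, 0.4, -2.0]
finger_gap: 0.0167
clock: 19.95
tcp_pos: [0.5223, 0.1614, 0.1989]
orientation: [0.0, 0.708, -0.706, -0.001]
wrist_force: [0.6, -0.5, -0.6]
finger_gap: 0.017
clock: 20.45
tcp_pos: [0.521, 0.1671, 0.0965]
orientation: [-0.003, -0.707, 0.707, 0.002]
wrist_force: [-0.7, 0.5, -1.5]
finger_gap: 0.0168
clock: 20.75
tcp_pos: [0.5247, 0.1678, 0.0909]
orientation: [0.0, -0.707, 0.707, -0.0]
wrist_force: [-0.0, 1.3, -0.6]
finger_gap: 0.0168
```

Glass bottom is at about 0.025 m, 21 mm above the mat. Look once, then lower.

```bash
python3 -m inch '[[0,0,0.8,0,0,0,1],[0,0,0.6,0,0,0,1],[0,0,0.3,0,0,0,1],[0,0,0.1,0,0,0,1],[0,0,0,0,0,0,1]]'; python3 -m inch '[[0,0,0.1,0,0,0,1],[0,0,0,0,0,0,1]]'; python3 - <<'E'
from h import *
p=shot("side");save(p,"s7.png",(200,200,400,400),3)
E
```

```text
clock: 21.25
tcp_pos: [0.524, 0.1679, 0.0721]
orientation: [0.0, 0.707, -0.707, -0.0]
wrist_force: [0.9, 0.7, -1.1]
finger_gap: 0.0168
clock: 21.45
tcp_pos: [0.5243, 0.1679, 0.0714]
orientation: [-0.0, 0.707, -0.707, 0.0]
wrist_force: [0.0, -0.4, -1.5]
finger_gap: 0.017
```

View pics/s7.png

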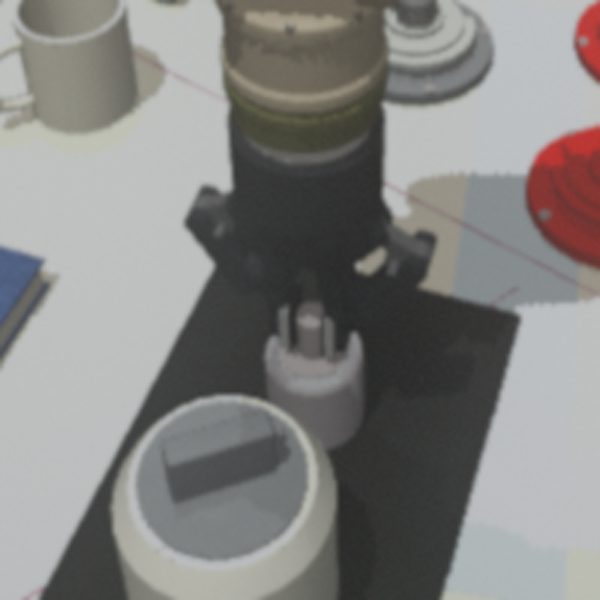

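Glass is upright beside the hood, clear of it. Last millimetres.

```bash
python3 -m inch '[[0,0,0.1,0,0,0,1],[0,0,0,0,0,0,1]]';python3 -m inch '[[0,0,0.1,0,0,0,1],[0,0,0,0,0,0,1]]';python3 -m inch '[[0,0,0.05,0,0,0,1],[0,0,0,0,0,0,1]]'
```

```text
clock: 21.7
tcp_pos: [0.5241, 0.1679, 0.0703]
orientation: [-0.0, 0.707, -0.707, 0.0]
wrist_force: [0.4, -0.6, -1.3]
finger_gap: 0.0168
clock: 21.9
tcp_pos: [0.5242, 0.168, 0.0699]
orientation: [-0.0, 0.707, -0.707, 0.0]
wrist_force: [-1.8, 0.8, 3.9]
finger_gap: 0.017
clock: 22.1
tcp_pos: [0.5242, 0.168, 0.0698]
orientation: [-0.0, 0.707, -0.707, 0.0]
wrist_force: [-2.9, 0.5, 7.6]
finger_gap: 0.0167
```

```bash
python3 -m inch '[[0,0,0,0,0,0,2.2],[0,0,0,0,0,0,3],[0,0,0,0,0,0,4],[0,0,0,0,0,0,4],[0,0,-1,0,0,0,4]]'; python3 -m inch '[[0,0,-3,0,0,0,5],[0,0,-4,0,0,0,6],[0,0,-4,0,0,0,7],[2,-0.5,-4,0,0,0,7],[4,-0.5,0,0,0,0,7]]'; python3 -m inch '[[4,-0.5,0,0,0,0,7],[4,-0.5,0,0,0,0,7],[4,0,0,0,0,0,7],[4,0,0,0,0,0,7],[4,0,0,0,0,0,7]]'; python3 -m inch '[[4,0,0,0,0,0,7],[3.1,0,0,0,0,0,7],[0,0,0,0,0,0,7],[0,0,0,0,0,0,7]]'
python3 - <<'E'
from h import *
from scipy.optimize import least_squares
T=tcpT();print(T.round(4))
for n in("wrist","scene","side"):
    p=shot(n);save(p,"r8"+n+".png")
    print(n,[(np.round(d["location"],1).tolist(),round(d["confidence"],2)) for d in tip_of(p,"lamp_centre")])
    C=cloud(p)
    s=C[(C[:,2]>.045)&(C[:,2]<.066)&(np.hypot(C[:,0]-.543,C[:,1]+.163)<.022)]
    if len(s)>10:print("lamp",len(s),s[:,2].max(),"fit",least_squares(lambda q:np.hypot(s[:,0]-q[0],s[:,1]-q[1])-.015,[.543,-.163],loss="soft_l1",f_scale=.001).x)
    s=C[(C[:,2]>.055)&(C[:,2]<.09)&(np.hypot(C[:,0]-.543,C[:,1]+.163)<.025)]
    if len(s)>10:print("lamp top", len(s),np.percentile(s[:,2],98),cv2.minEnclosingCircle((s[:,:2]*1000).astype(np.float32)))
E
```

```text
clock: 22.6
tcp_pos: [0.523, 0.1676, 0.0778]
orientation: [-0.001, -0.707, 0.707, 0.001]
wrist_force: [0.6, -0.2, 0.3]
finger_gap: 0.0399
clock: 23.1
tcp_pos: [0.5374, 0.1094, 0.236]
orientation: [-0.005, 0.709, -0.706, 0.004]
wrist_force: [0.7, -0.2, 0.1]
finger_gap: 0.0703
clock: 23.6
tcp_pos: [0.544, -0.0937, 0.2297]
orientation: [-0.0, 0.707, -0.707, 0.0]
wrist_force: [-0.1, -0.2, -0.2]
finger_gap: 0.0702
clock: 24.0
tcp_pos: [0.5439, -0.1637, 0.2292]
orientation: [0.0, -0.706, 0.708, 0.0]
wrist_force: [0.0, 0.2, -0.8]
finger_gap: 0.0699
[[-1.800e-03 -1.000e+00  1.000e-04  5.439e-01]
 [-1.000e+00  1.800e-03  3.000e-04 -1.637e-01]
 [-3.000e-04 -1.000e-04 -1.000e+00  2.292e-01]
 [ 0.000e+00  0.000e+00  0.000e+00  1.000e+00]]
wrist [([321.4, 171.3], 0.84)]
lamp 166 0.06599511004947578 fit [ 0.54133018 -0.16460819]
lamp top 851 0.07908330551750015 ((541.3971557617188, -164.65292358398438), 15.48422622680664)
scene [([252.8, 219.2], 0.64)]
lamp 77 0.06591922699857866 fit [ 0.54393575 -0.16382977]
lamp top 222 0.08017682373171124 ((545.0125122070312, -163.945068359375), 15.268196105957031)
side [([338.5, 196.6], 0.64)]
lamp 99 0.06587234817344978 fit [ 0.54233431 -0.16460275]
lamp top 156 0.07976199164494421 ((542.1861572265625, -162.8804168701172), 15.598247528076172)
```

View pics/r8wrist.png

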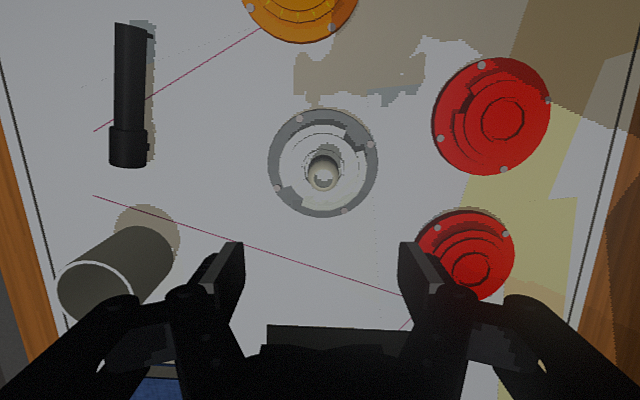

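View pics/r8scene.png

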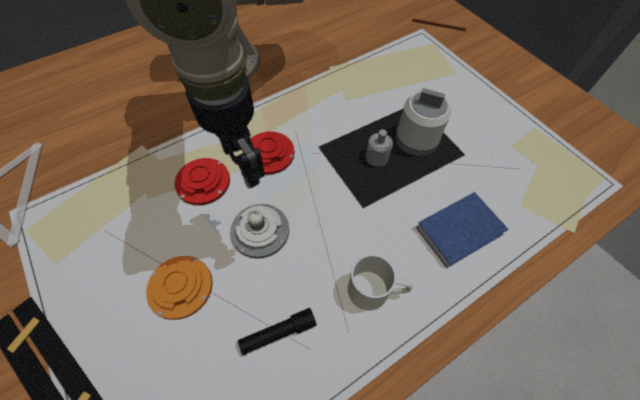

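Scene: glass (379,148) and hood (423,122) stand on the mat. The lamp is upright in its ring at (256,217), measured at (0.543,-0.164) with its top at 0.080. Descend.

```bash
python3 -m inch '[[0,0.1,4,0,0,0,7],[0,0,4,0,0,0,7],[0,0,4,0,0,0,6],[0,0,3,0,0,0,6],[0,0,2,0,0,0,6]]' 30; python3 -m inch '[[0,0,1,0,0,0,6],[0,0,0.5,0,0,0,6],[0,0,0,0,0,0,6]]'
```

```text
clock: 24.8
tcp_pos: [0.5418, -0.1616, 0.0563]
orientation: [0.001, 0.708, -0.707, -0.001]
wrist_force: [-0.3, 0.4, -0.9]
finger_gap: 0.06
clock: 25.1
tcp_pos: [0.5434, -0.1629, 0.044]
orientation: [-0.0, 0.707, -0.707, 0.0]
wrist_force: [-0.4, -0.5, 0.2]
finger_gap: 0.06
```

```bash
python3 -m inch '[[0,0,0,0,0,0,4],[0,0,0,0,0,0,2],[0,0,0,0,0,0,2],[0,0,0,0,0,0,2],[0,0,0,0,0,0,2]]' 30
```

```text
clock: 25.6
tcp_pos: [0.5441, -0.1635, 0.0452]
orientation: [0.001, -0.707, 0.707, -0.001]
wrist_force: [-1.5, 0.7, 6.1]
finger_gap: 0.0288
```

```bash
python3 -m inch '[[0,0,-0.3,0,0,0,2],[0,0,-0.5,0,0,0,2],[0,0,-1,0,0,0,2],[0,0,-1.5,0,0,0,2],[0,0,0,0,0,0,2]]'; python3 -m inch '[[0,0,-2.5,0,0,0,2],[0,0,-2.5,0,0,0,2],[0,0,-2.5,0,0,0,2],[0,0,0,0,0,0,2]]'; python3 - <<'E'
from h import *
T=tcpT();print(T.round(4));p=shot("side");save(p,"s9.png",(260,80,410,230),4)
D=np.array([.515,.095,.16])-T[:3,3];print("tool shift cm",(T[:3,:3].T@D*100).round(2))
E
```

```text
clock: 26.1
tcp_pos: [0.5446, -0.1638, 0.0792]
orientation: [-0.001, 0.707, -0.707, 0.002]
wrist_force: [-0.0, 0.3, -1.1]
finger_gap: 0.0291
clock: 26.5
tcp_pos: [0.5452, -0.1641, 0.1552]
orientation: [-0.001, 0.707, -0.707, 0.003]
wrist_force: [0.3, 0.3, -0.4]
finger_gap: 0.0294
[[ 0.000e+00 -1.000e+00  5.900e-03  5.452e-01]
 [-1.000e+00 -1.000e-04 -2.700e-03 -1.641e-01]
 [ 2.700e-03 -5.900e-03 -1.000e+00  1.552e-01]
 [ 0.000e+00  0.000e+00  0.000e+00  1.000e+00]]
tool shift cm [-25.91   3.02  -0.56]
```

View pics/s9.png

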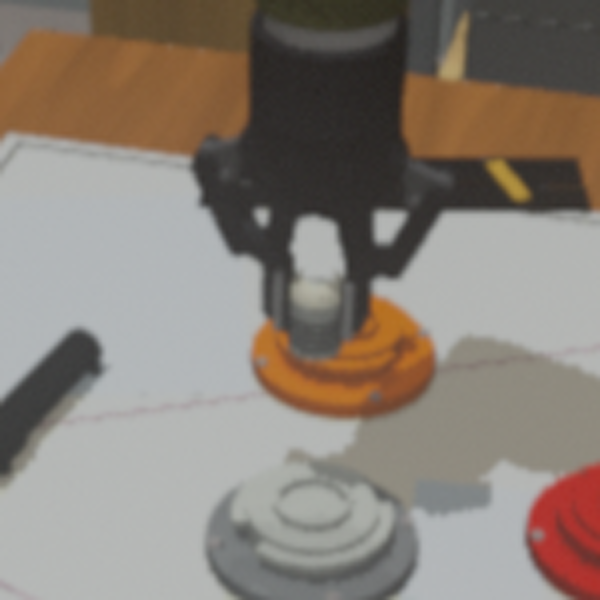

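Lamp is upright in the grip. Carry it to the mat's near end.

```bash
python3 -m inch '[[-2,0.5,0,0,0,0,2],[-4,0.5,0,0,0,0,2],[-4,0.5,0,0,0,0,2],[-4,0.5,0,0,0,0,2],[-4,0.5,0,0,0,0,2]]'; python3 -m inch '[[-4,0.5,0,0,0,0,2],[-3.8,0,0,0,0,0,2],[0,0,0,0,0,0,2],[0,0,4,0,0,0,2],[0,0,4,0,0,0,2]]'; python3 -m inch '[[0,0,3,0,0,0,2],[0,0,1,0,0,0,2],[0,0,0.5,0,0,0,2],[0,0,0.3,0,0,0,2],[0,0,0,0,0,0,2]]'; python3 - <<'E'
from h import *
T=tcpT();print(T.round(4));p=shot("side");save(p,"s10.png",(200,200,400,400),3)
E
```

```text
clock: 27.05
tcp_pos: [0.5159, 0.0192, 0.15]
orientation: [-0.001, -0.707, 0.707, 0.001]
wrist_force: [0.1, -0.6, -0.4]
finger_gap: 0.029
clock: 27.55
tcp_pos: [0.5131, 0.0955, 0.0709]
orientation: [-0.001, 0.708, -0.707, 0.001]
wrist_force: [-0.4, 0.2, -1.3]
finger_gap: 0.0289
clock: 28.05
tcp_pos: [0.514, 0.0948, 0.0247]
orientation: [0.001, -0.707, 0.707, -0.001]
wrist_force: [-0.8, 0.3, -0.7]
finger_gap: 0.0287
[[-2.00e-04 -1.00e+00  1.70e-03  5.14e-01]
 [-1.00e+00  2.00e-04  0.00e+00  9.48e-02]
 [-0.00e+00 -1.70e-03 -1.00e+00  2.47e-02]
 [ 0.00e+00  0.00e+00  0.00e+00  1.00e+00]]
```

View pics/s10.png

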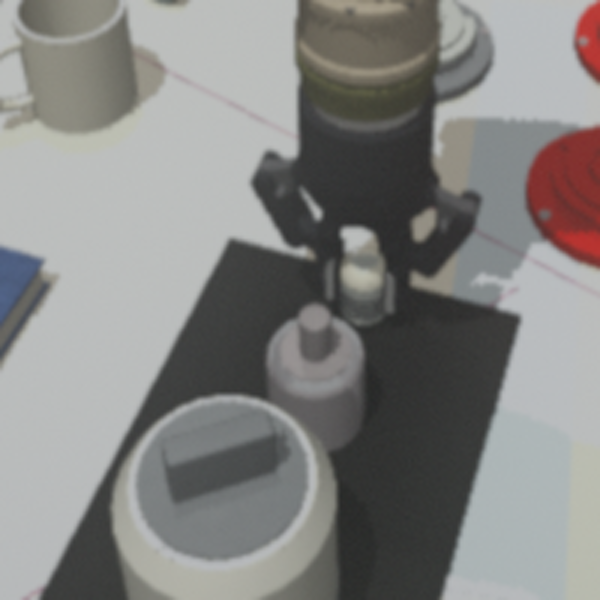

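```bash
python3 -m inch '[[0,0,0.4,0,0,0,2],[0,0,0.3,0,0,0,2],[0,0,0.1,0,0,0,2],[0,0,0,0,0,0,2]]'; python3 -m inch '[[0,0,0.1,0,0,0,2],[0,0,0,0,0,0,2]]'; python3 -m inch '[[0,0,0.1,0,0,0,2],[0,0,0,0,0,0,2]]'
```

```text
clock: 28.5
tcp_pos: [0.513, 0.0949, 0.0157]
orientation: [0.0, 0.707, -0.707, -0.0]
wrist_force: [-0.4, -1.0, 0.4]
finger_gap: 0.0289
clock: 28.7
tcp_pos: [0.5132, 0.0949, 0.0152]
orientation: [-0.0, 0.707, -0.707, 0.0]
wrist_force: [-0.9, -0.2, 2.9]
finger_gap: 0.029
clock: 28.9
tcp_pos: [0.5133, 0.0949, 0.0152]
orientation: [-0.0, 0.707, -0.707, 0.0]
wrist_force: [-4.7, -0.3, 13.3]
finger_gap: 0.0294
```

```bash
python3 -m inch '[[0,0,-0.1,0,0,0,2],[0,0,0,0,0,0,3.3],[0,0,0,0,0,0,4],[0,0,0,0,0,0,5],[0,0,0,0,0,0,5]]'; python3 -m inch '[[0,0,-2,0,0,0,5],[0,0,-3,0,0,0,5],[0,0,-4,0,0,0,5],[0,0,-4,0,0,0,5],[0,0,-4,0,0,0,5]]'; python3 -m inch '[[4,0,-2,0,0,0,5],[4,0,0,0,0,0,5],[4,0,0,0,0,0,5],[4,0,0,0,0,0,5],[0,0,0,0,0,0,5]]';python3 -m inch '[[0,0,0,0,0,0,5],[0,0,0,0,0,0,5]]'
python3 - <<'E'
from h import *
from scipy.optimize import least_squares
c=np.array([.527,.210]);a=np.array([[.9986,-.053],[.053,.9986]]) # rows: mat x, mat y axes
for n in("scene","side"):
    p=shot(n);save(p,"r11"+n+".png")
    C=cloud(p)
    for nm,x0,r,lo,hi,top in(("hood",(.531,.287),.053,.02,.10,(.15,.165)),("glass",(.524,.168),.028,.01,.05,(.08,.1)),("lamp",(.513,.095),.015,.01,.035,(.03,.06))):
        near=np.hypot(C[:,0]-x0[0],C[:,1]-x0[1])
        s=C[(C[:,2]>lo)&(C[:,2]<hi)&(near<r+.008)]
        if len(s)<10: print(n,nm,len(s));continue
        f=least_squares(lambda q:np.hypot(s[:,0]-q[0],s[:,1]-q[1])-r,x0,loss="soft_l1",f_scale=.001).x
        t=C[near<r]
        print(n,nm,f.round(4),"mat",(a@(f-c)).round(4),"top",np.percentile(t[:,2],[99]).round(4))
E
```

```text
clock: 29.4
tcp_pos: [0.5131, 0.0949, 0.0146]
orientation: [-0.0, -0.707, 0.707, 0.0]
wrist_force: [0.1, 0.4, -0.9]
finger_gap: 0.05
clock: 29.9
tcp_pos: [0.5128, 0.0949, 0.1862]
orientation: [-0.0, -0.707, 0.707, 0.0]
wrist_force: [1.2, 0.8, 0.2]
finger_gap: 0.0503
clock: 30.4
tcp_pos: [0.5134, -0.0693, 0.2047]
orientation: [-0.0, -0.705, 0.709, -0.001]
wrist_force: [-0.7, 0.2, -0.4]
finger_gap: 0.05
clock: 30.6
tcp_pos: [0.5129, -0.0645, 0.2046]
orientation: [0.0, 0.707, -0.707, -0.0]
wrist_force: [0.7, 0.1, -1.0]
finger_gap: 0.05
scene hood [0.5329 0.2875] mat [0.0018 0.0777] top [0.1572]
scene glass [0.5243 0.1685] mat [-0.0005 -0.0416] top [0.0951]
scene lamp [0.515  0.0943] mat [-0.0058 -0.1162] top [0.0515]
side hood [0.5317 0.2866] mat [0.0007 0.0768] top [0.157]
side glass [0.5232 0.1675] mat [-0.0016 -0.0427] top [0.0954]
side lamp [0.5137 0.0942] mat [-0.0072 -0.1164] top [0.0506]
```

View pics/r11scene.png

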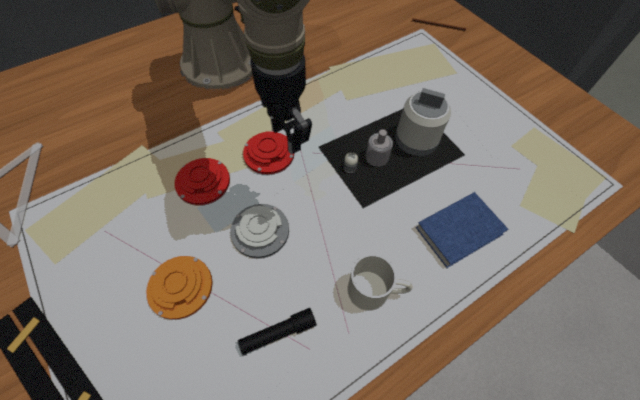

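View pics/r11side.png

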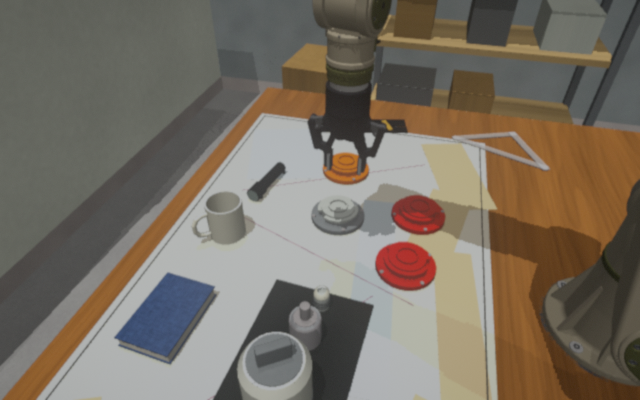

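Scene: lamp (351,161), glass (379,148) and hood (423,122) stand upright on the mat. Mug, torch and notebook are unmoved and the arm is clear. Hand in.

```bash
python3 -c "
from workcell import workorder; print(workorder.hand_in())"
```

```text
the job is handed in; nothing more can be done
None
```

I took the lantern apart and handed the job in at about 30.6 s, with hood, glass and lamp standing apart and let go on the black mat. The hand-in gives no verdict.

- **Hood:** I turned it anticlockwise and tested with gentle pulls of at most about 26 N. It was held at 23°, 33° and 43° and lifted at 53°.
- **Glass and lamp:** I took the glass off by its knob, then lifted the lamp out of its ring. I lowered each piece onto the mat until contact before letting go.

Last checks, from the scene and side cameras (mat coordinates in mm from its centre):

| Piece | Mat x | Mat y | Limits x / y | Top height, measured / expected (mm) |
|---|---|---|---|---|
| Hood | +1 to +2 | +77 to +78 | ±52 / ±102 | 157 / 156 (bar not measured; 156 is the hood with its bar) |
| Glass | -1 to -2 | -42 to -43 | ±77 / ±127 | 95 / 94 |
| Lamp | -6 to -7 | -116 | ±90 / ±140 | 51 / 50 |

- **Spacing:** hood and glass are about 119 mm apart, and glass and lamp about 75 mm. All three looked upright in both views.
- **Bystanders:** mug, torch and notebook looked unmoved in the pictures; I did not measure them.
- **Disagreements:** the cameras differed by 1–3 mm. The grip readings ran about 1 mm under the nominal widths. The side camera's mat outline was cut short by its view, so I used the scene camera's. No final check failed.

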